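# Shut the red air valve under the sliding cover

## Task

Shut off the spray-gun air: with the fingertips, push the plywood cover of the grey valve box straight back, away from the robot, as far as it goes, so that the two valve handles lie open to view; then push the red handle clockwise until it is fully shut, square across its pipe. Only push: do not lift the cover. Leave the blue handle and everything else on the table as it is, and leave the cover pushed back.

Things in the scene. Friction and masses are not known exactly. Their poses are not given: they have to be found in the camera images.
- valve_box: Grey box fixed to the table, from -135 to +147 mm along its x, 270 mm along y. Walls 70 mm high carry the cover; lips 12 mm higher and 8 mm wide along both sides and the far end guide and stop it. Origin: on the table; x points away from the robot (turned up to 0.3 rad), y left, z up. Behind the opening, from x = 0, a flat deck at 70 mm on which the cover parks.
- opening (a point): Centre of the box's opening, 70 mm above the table, 61.5 mm to the robot's side of the box's origin. The opening is 123 mm along x and 230 mm along y; its floor lies 6 mm above the table. Both valves are in it.
- cover: Loose plywood cover, 135 mm along x, 250 mm along y, 6 mm thick, about 0.4 kg, in the box's guides with 2 mm play each side. Origin: centre of its underside, 70 mm above the table; axes as the box's. It starts over the opening (box x -62 to -46 mm) and meets the far stop at box x = 71 mm. A few newtons slide it.
- cover_rib (a point): Centre of the black rib on the cover, by which it is pushed: 16 mm along x, 80 mm along y, rising 22 mm above the cover's upper face (from 76 to 98 mm above the table). It lies 30 mm to the robot's side of the cover's origin, at y = 0 of the cover.
- red_valve: Quarter-turn ball valve in the box, with a red (with one white band) handle. Origin: on the handle's vertical pivot axis, 6 mm above the table (at the inner floor); axes as the box's, the pipe runs along x. The pivot lies 33 mm to the robot's side of the box origin (box x = -33 mm) and at box y = -60 mm or +50 mm; which valve is where varies.
- red_handle (a joint): Angle of the red handle (rad). 0 = open: along the pipe, pointing from pivot to robot (box -x); grows clockwise from above to 1.571 = shut: pointing to box +y (left), at its stop. Starts at 0 to 0.25. Stays where left; about 3 N at 40 mm from the pivot turns it. A bar 16 mm wide, from 8 to 55 mm from the pivot, underside 44 mm and top 62 mm above the table.
- red_tip (a point): Middle of the free end of the red handle, at its half height: 55 mm from the pivot axis, 53 mm above the table.
- blue_valve: Quarter-turn ball valve in the box, with a plain blue handle. Origin: on the handle's vertical pivot axis, 6 mm above the table (at the inner floor); axes as the box's, the pipe runs along x. The pivot lies 33 mm to the robot's side of the box origin (box x = -33 mm) and at box y = -60 mm or +50 mm; which valve is where varies. Not to be touched.
- blue_handle (a joint): Angle of the blue handle (rad), same sense, shape and range as the red one's; also starts between 0 and 0.25 (open) and must stay so.
- blue_tip (a point): Middle of the free end of the blue handle, at its half height: 55 mm from the pivot axis, 53 mm above the table.
- glaze_jar: Blue glaze jar with white lid, 60 mm diameter, 85 mm tall, beside the box. Loose. Origin: centre of its underside.
- slip_cup: White cup, 68 mm across, 60 mm tall, beside the box. Loose. Origin: centre of its underside.
- sponge: Round yellow sponge, 64 mm diameter, 26 mm tall, at the right of the box. Loose. Origin: centre of its underside.
- loop_tool: Clay loop tool with wooden handle, 140 mm long, 15 mm high, lying on the robot's side of the box. Loose. Origin: centre of the handle's underside.
- eraser: Blue eraser, 45 x 22 x 12 mm, on the robot's side of the box. Loose. Origin: centre of its underside.

How it is judged:
By the outcome, as a careful person would: the job done as asked, in the order asked, and still so for the second after the job is handed in, with the robot touching nothing.
It also fails if it takes over 48 s, if anything falls off the work surface, if the arm or the gripper's body presses on something with over 40 N, if the wrist force passes 120 N, or if a joint passes its speed limit or range.

## Robot

A 7-joint arm with a two-finger parallel gripper is mounted at the origin on the work surface. World frame = base frame: x ahead of the robot, y to its left, z up, the work surface at z = 0. Lengths are in m, angles in rad, forces in N, time in s.
With the tool pointing down it reaches from about 0.425 to 0.925 m from the base axis. Payload 6.8 kg.
Tool frame: the origin (TCP) lies midway between the tips of the shut fingers; the grasp point (between the pads) lies 19 mm behind it; z points along the fingers, y is the direction in which the jaws open and shut (so a half turn about z gives the same grasp; the last joint's range is limited). The gripper opens to 85 mm and grips with 20 to 120 N. Pads are 22 mm wide; open, the fingers measure 114 mm over their backs; the gripper's body (76 mm by 85 mm) begins 54 mm behind the grasp point. The pads swing forward as they close: fully open they stand 13 mm farther back than shut.
Start: joints at [-1.437, 0.477, 0.022, 1.555, -0.011, 1.109, -0.083], TCP at [0.162, 0.655, 0.231] pointing down, gripper open.
Joint ranges: [-2.96, 2.96], [-0.34, 2.1], [-1.41, 1.46], [0.24, 2.44], [-1.37, 4.51], [0.17, 1.92], [-2.96, 2.96]. Speed limits (rad/s): [2.39, 2.39, 3.14, 3.14, 3.14, 3.14, 3.14].

## Interface

Orientations are given as a rotation vector (axis times angle).
In Python, from bench import r gives the robot as it stands. The module is installed in compiled form; this text tells all that it offers.
- The arm moves only by the tool apply_moves, never from a script. Its argument "plan" is a list that holds one entry, the list of rows, each a list of 7 numbers: the turn, a rotation vector about the tool's x, y, z scaled (see below), then the shift along the tool's x, y, z scaled (see below), then the closure, from -1 (fully open) to 1 (shut). In form: [[[wx, wy, wz, tx, ty, tz, grip], ...]]. A call has 1 to 12 rows; each row is the pose to reach, as a shift and turn from the pose commanded when the call began, along the tool's axes at that moment, turning the shorter way round; what a row does not reach only later rows make up. The controller multiplies each number of a shift by 0.4 m and each number of a turn by 180 degrees. A row lasts 1/12 s, in which the tool goes at most 41.7 mm and 7.16 degrees, less where a joint would pass 70% of its speed; a pose out of reach is approached as far as the arm can. A call with a number of a shift or a turn outside -1 to 1 is refused whole. A call with a gripper value outside its range is refused whole. The fingers move at their own pace and stop on an object; "force" is the grip in N (left out, the last holds). Time passes only in rows, so rows that repeat a pose let the fingers close. It gives the time, the measured TCP pose, the force and the opening at its end, in the units of the state.
- r.get_obs(): the state, without advancing time (a new reading comes with each control period).
- r.grab_frame(name): name is "side" or "top"; returns a dict with "pixels" (400x640x3 uint8, blue, green, red), "fx", "fy", "cx", "cy" (pixels), "pose" (4x4, takes a point from camera to world coordinates). Camera axes: x right, y up, looking along -z (the intrinsics and any distortion apply to the point x, -y, -z); pixel columns grow to the right and rows downward; lengths in m; the calibration is good to about 2 mm. A picture is of the moment at which its call begins. There is no depth.
- r.hand_in(): hands the job in, once; it reports no verdict.
The state is a dict: "clock": time; "joints": joint angles; "qvel": joint speeds; "tau": joint torques, N m; "tcp_pos": TCP position; "orientation": TCP orientation; "contact_force": force on the tool from outside, world axes, zero at the start; "moment": the same for the moment, N m; "grip_width": finger opening in m.
Only numpy, scipy, OpenCV 4.12 (cv2) and the standard library are available. Lean on these libraries where they do the work, as an engineer would, in place of code of your own. Each camera call takes 0.05 s, during which the arm holds its last target. There are 200 camera calls.

## Working session

There is one attempt and no reset: what is moved stays moved. The work goes in short steps, Python scripts to look and compute and a tool call to move; the robot and the scene stay as the last step left them, time stands still between calls to the robot, and variables do not carry over. Pictures are saved under pics/ and viewed, on a budget of 10 in all, crops included, one or two more only if the job needs it, and the job is handed in when it is done.

Besides the shell and the picture viewer there is one more tool, called after "Emit:" by a JSON object that holds its "fn" and its "kwargs". apply_moves: Moves the arm, as the interface text tells. Its arguments: {"type":"object","properties":{"plan":{"type":"array","items":{"type":"array","items":{"type":"array","items":{"type":"number","minimum":-1,"maximum":1}}}},"force":{"type":"number"}},"required":["plan"]}

```bash
mkdir -p pics; cat > h.py <<'E'
import numpy as np, cv2
from bench import r
from scipy.spatial.transform import Rotation as R
def snap(n,fn):
    f=r.grab_frame(n); cv2.imwrite('pics/'+fn,f['pixels']); return f
def ray(f,u,v,z):
    d=np.array([(u-f['cx'])/f['fx'],-(v-f['cy'])/f['fy'],-1.]); P=np.array(f['pose']); d=P[:3,:3]@d; o=P[:3,3]
    return (o+d*(z-o[2])/d[2])
E
python3 - <<'E'
from h import *
import json
for n in('top','side'):
    f=snap(n,n+'1.png'); print({k:f[k] for k in f if k!='pixels'})
print(r.get_obs())
E
```

```text
{'fx': 386.531803939383, 'fy': 386.531803939383, 'cx': 320.82299448502204, 'cy': 201.40765594873008, 'pose': array([[-0.02324739,  0.99871278, -0.04508156,  0.53561143],
       [-0.99972096, -0.02303451,  0.00523592,  0.00996223],
       [ 0.00419075,  0.0451907 ,  0.99896959,  0.97338873],
       [ 0.        ,  0.        ,  0.        ,  1.        ]])}
{'fx': 440.87675019794267, 'fy': 440.87675019794267, 'cx': 331.9405363321073, 'cy': 193.2635615730702, 'pose': array([[-0.99933248, -0.00179662, -0.03648788,  0.53123699],
       [-0.02812259, -0.59967335,  0.79975058,  0.64835625],
       [-0.02331766,  0.80024286,  0.59922253,  0.5726088 ],
       [ 0.        ,  0.        ,  0.        ,  1.        ]])}
{'clock': 0.1, 'joints': array([-1.43713845,  0.47771448,  0.02234798,  1.5563158 , -0.0114717 ,
        1.10931762, -0.08307758]), 'qvel': array([-1.14782625e-03, -2.41251402e-03,  7.22713912e-04, -1.40449758e-03,
        1.02873787e-03,  7.51552310e-05,  1.30805605e-03]), 'tau': array([ 4.76159767e-03, -5.97763145e+01,  1.61341891e+00, -2.81954437e+01,
        1.27798511e-02,  5.02995565e-03,  1.76347368e-05]), 'tcp_pos': array([0.16149774, 0.65485983, 0.23044057]), 'orientation': array([-3.78742901e-01, -3.11862654e+00,  2.55433722e-03]), 'contact_force': array([ 0.18519229, -0.30627263, -0.26280051]), 'moment': array([-0.03448861, -0.04069753, -0.03704176]), 'grip_width': 0.08567516167100456}
```

View pics/top1.png

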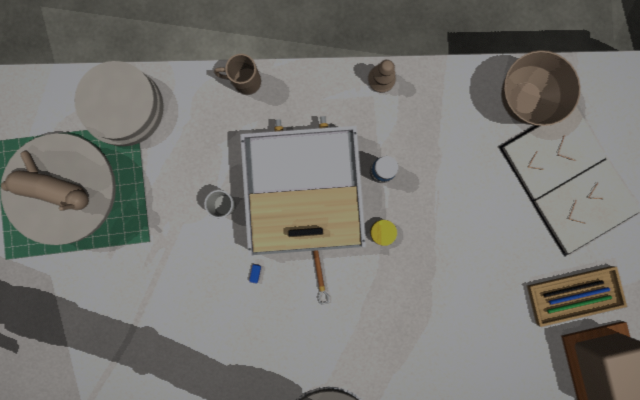

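View pics/side1.png

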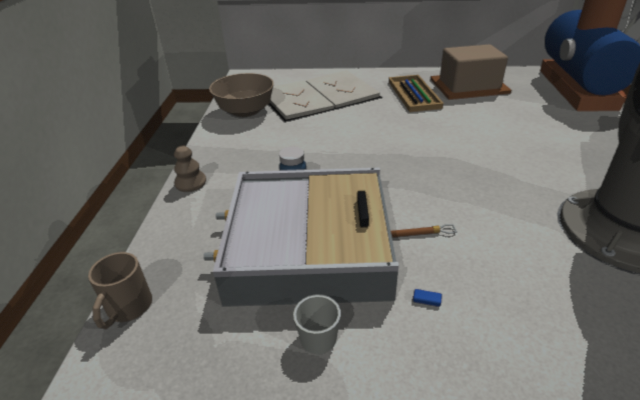

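The top view shows the cover at about (250–360, 187–250), with the rib at (305,231). The box is nearly square to the world. The jar is at (385,168), the cup at (218,202), the sponge at (384,233), the tool at (319,275) and the eraser at (255,273).

```bash
cat >> h.py <<'E'
def biggest(m):
    c,_=cv2.findContours(m.astype(np.uint8),cv2.RETR_EXTERNAL,cv2.CHAIN_APPROX_NONE); return max(c,key=cv2.contourArea)
def rect(f,m,z):
    c=biggest(m)[:,0].astype(float); p=np.array([ray(f,u,v,z)[:2] for u,v in c])
    return cv2.minAreaRect((p*1000).astype(np.float32))
E
python3 - <<'E'
from h import *
f=r.grab_frame('top'); im=f['pixels']; hsv=cv2.cvtColor(im,cv2.COLOR_BGR2HSV)
H,S,V=[hsv[...,i].astype(int) for i in range(3)]
roi=np.zeros(H.shape,bool); roi[180:258,240:370]=1
wood=roi&(H>8)&(H<32)&(S>60)&(V>80)
wood=cv2.morphologyEx(wood.astype(np.uint8),cv2.MORPH_OPEN,np.ones((5,5)))
rt=rect(f,wood,.076);print('cover',rt,cv2.boxPoints(rt).round(1).tolist())
roi[:]=0; roi[218:242,280:332]=1
rt=rect(f,roi&(V<50),.095);print('rib',rt)
for n,uv in dict(fl=(243,131),fr=(356,128),nr=(364,246),nl=(249,252)).items(): print(n,ray(f,*uv,.082))
E
```

```text
cover ((537.0443725585938, 43.704681396484375), (133.4078369140625, 250.33273315429688), 2.8566391468048096) [[464.20001220703125, 165.39999389648438], [476.70001220703125, -84.5999984741211], [609.9000244140625, -78.0], [597.4000244140625, 172.0]]
rib ((507.9891357421875, 42.78790283203125), (14.82036018371582, 77.63382720947266), 2.740506172180176)
fl [0.74388158 0.18242584 0.082     ]
fr [ 0.74507307 -0.08060939  0.082     ]
nr [ 0.47101887 -0.09150289  0.082     ]
nl [0.4635335  0.17264738 0.082     ]
```

```bash
cat >> h.py <<'E'
YAW=0.049; O=np.array([0.5977,0.0467])   # box yaw, origin
def b2w(x,y): c,s=np.cos(YAW),np.sin(YAW); return O+[c*x-s*y,s*x+c*y]
def w2b(p): c,s=np.cos(YAW),np.sin(YAW); d=np.array(p)[:2]-O; return np.array([c*d[0]+s*d[1],-s*d[0]+c*d[1]])
def tgtR(extra=0): a=YAW+extra; return R.from_euler('z',a)*R.from_matrix(np.diag([-1.,1,-1]))
def row(p,Rt=None):
    o=r.get_obs(); R0=R.from_rotvec(o['orientation']); Rt=Rt or tgtR()
    return np.round(np.r_[(R0.inv()*Rt).as_rotvec()/np.pi, R0.inv().apply(np.array(p)-o['tcp_pos'])/.4],4).tolist()
E
python3 - <<'E'
from h import *
print(b2w(-.0607,0))
print('A',row([.42,.38,.22]));print('B',row([.473,.041,.18]))
E
```

```text
[0.53707286 0.04372689]
A [-0.0005, -0.0, -0.0926, -0.792, -0.5125, 0.0272]
B [-0.0005, -0.0, -0.0926, -1.1236, -1.3035, 0.1284]
```

Emit:
{"fn": "apply_moves", "kwargs": {"plan": [[[0, 0, -0.0926, -0.792, -0.5125, 0.027, 1], [0, 0, -0.0926, -0.792, -0.5125, 0.027, 1], [0, 0, -0.0926, -0.792, -0.5125, 0.027, 1], [0, 0, -0.0926, -0.792, -0.5125, 0.027, 1], [0, 0, -0.0926, -0.792, -0.5125, 0.027, 1], [0, 0, -0.0926, -0.792, -0.5125, 0.027, 1], [0, 0, -0.0926, -0.792, -0.5125, 0.027, 1], [0, 0, -0.0926, -0.792, -0.5125, 0.027, 1], [0, 0, -0.0926, -0.792, -0.5125, 0.027, 1], [0, 0, -0.0926, -0.792, -0.5125, 0.027, 1], [0, 0, -0.0926, -0.792, -0.5125, 0.027, 1], [0, 0, -0.0926, -0.792, -0.5125, 0.027, 1]]]}}

```text
clock: 1.15
tcp_pos: [0.4198, 0.3806, 0.2203]
orientation: [0.076, -3.14, -0.0]
contact_force: [-0.8, 0.5, 0.9]
grip_width: -0.0
```

```bash
python3 - <<'E'
from h import *
print(r.get_obs()['joints']);print('B',row([.473,.041,.16]))
E
```

```text
[-0.90398758  0.31017218  0.07138289  1.83496511 -0.02663088  0.9976414
  0.79773517]
B [0.0001, -0.0002, -0.0002, -0.0917, -0.8545, 0.1506]
```

Emit:
{"fn": "apply_moves", "kwargs": {"plan": [[[0, 0, 0, -0.092, -0.8545, 0.05, 1], [0, 0, 0, -0.092, -0.8545, 0.05, 1], [0, 0, 0, -0.092, -0.8545, 0.05, 1], [0, 0, 0, -0.092, -0.8545, 0.05, 1], [0, 0, 0, -0.092, -0.8545, 0.05, 1], [0, 0, 0, -0.092, -0.8545, 0.05, 1], [0, 0, 0, -0.092, -0.8545, 0.15, 1], [0, 0, 0, -0.092, -0.8545, 0.15, 1], [0, 0, 0, -0.092, -0.8545, 0.15, 1], [0, 0, 0, -0.092, -0.8545, 0.15, 1], [0, 0, 0, -0.092, -0.8545, 0.15, 1], [0, 0, 0, -0.092, -0.8545, 0.15, 1]]]}}

```text
clock: 2.15
tcp_pos: [0.4738, 0.0433, 0.1608]
orientation: [-0.082, 3.14, 0.001]
contact_force: [-0.5, 0.0, 0.5]
grip_width: -0.0004
```

```bash
python3 - <<'E'
from h import *
snap('side','side2.png');print(r.get_obs()['tcp_pos']);print('C',row([.473,.041,.084]))
E
```

```text
[0.47396525 0.04346688 0.16093678]
C [0.0003, 0.0003, 0.0013, 0.0029, -0.0062, 0.1923]
```

View pics/side2.png

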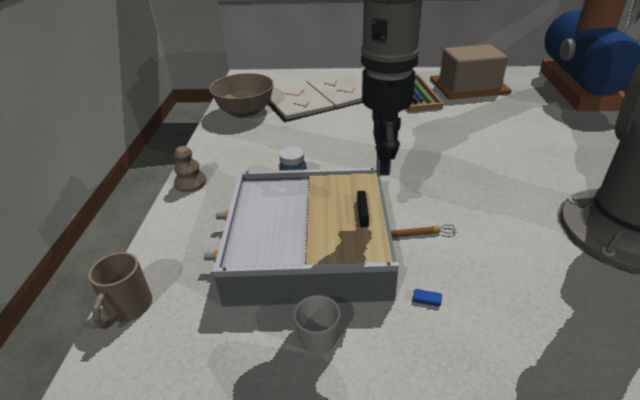

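The shut fingertips at (387,170) hang above the cover's near edge, on the robot's side of the rib at (363,208). I'll descend now.

Emit:
{"fn": "apply_moves", "kwargs": {"plan": [[[0, 0, 0.001, 0.003, -0.006, 0.1, 1], [0, 0, 0.001, 0.003, -0.006, 0.15, 1], [0, 0, 0.001, 0.003, -0.006, 0.192, 1], [0, 0, 0.001, 0.003, -0.006, 0.192, 1], [0, 0, 0.001, 0.003, -0.006, 0.192, 1], [0, 0, 0.001, 0.003, -0.006, 0.192, 1]]]}}

```text
clock: 2.7
tcp_pos: [0.4735, 0.0397, 0.0848]
orientation: [-0.075, 3.139, 0.001]
contact_force: [0.2, 0.2, 0.5]
grip_width: 0.0003
```

```bash
python3 - <<'E'
from h import *
p=r.get_obs()['tcp_pos'];print(p,w2b(p));
for x in (-.08,-.04,0,.02): print(x,row([*b2w(x,-.001),.084]))
E
```

```text
[0.47346764 0.03967639 0.08479915] [-0.12442727 -0.00093023]
-0.08 [0.0002, 0.0005, -0.0004, -0.1111, -0.0, 0.0022]
-0.04 [0.0002, 0.0005, -0.0004, -0.2111, 0.0001, 0.0024]
0 [0.0002, 0.0005, -0.0004, -0.3111, 0.0002, 0.0025]
0.02 [0.0002, 0.0005, -0.0004, -0.3611, 0.0003, 0.0026]
```

Emit:
{"fn": "apply_moves", "kwargs": {"plan": [[[0, 0, 0, -0.03, 0, 0.002, 1], [0, 0, 0, -0.055, 0, 0.002, 1], [0, 0, 0, -0.08, 0, 0.002, 1], [0, 0, 0, -0.11, 0, 0.002, 1], [0, 0, 0, -0.14, 0, 0.002, 1], [0, 0, 0, -0.17, 0, 0.002, 1], [0, 0, 0, -0.2, 0, 0.002, 1], [0, 0, 0, -0.23, 0, 0.002, 1], [0, 0, 0, -0.26, 0, 0.002, 1], [0, 0, 0, -0.29, 0, 0.002, 1], [0, 0, 0, -0.31, 0, 0.002, 1], [0, 0, 0, -0.32, 0, 0.002, 1]]]}}

```text
clock: 3.7
tcp_pos: [0.6019, 0.0446, 0.0834]
orientation: [-0.072, 3.14, 0.0]
contact_force: [-2.9, 0.4, 2.3]
grip_width: -0.0001
```

```bash
python3 - <<'E'
from h import *
snap('side','side3.png');o=r.get_obs();p=o['tcp_pos'];print(p,w2b(p),o['contact_force']);
for x in (.02,.03): print(x,row([*b2w(x,-.001),.084]))
E
```

```text
[0.60216781 0.04454774 0.08334268] [ 0.00435703 -0.00236851] [ 1.1635588  -0.36246438  0.76427566]
0.02 [0.0, 0.0005, -0.0009, -0.0391, 0.0035, -0.0016]
0.03 [0.0, 0.0005, -0.0009, -0.0641, 0.0036, -0.0015]
```

View pics/side3.png

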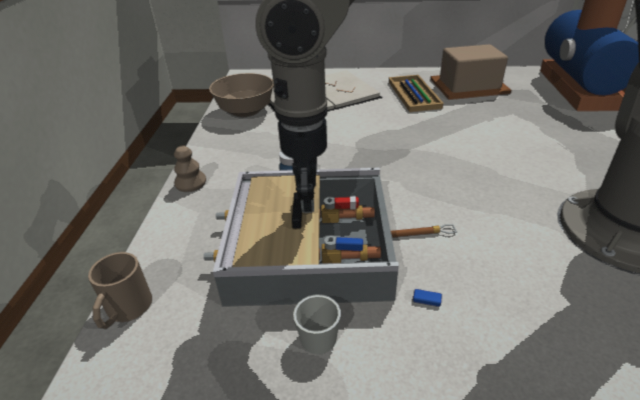

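The cover has slid most of the way. The red handle is on the far (right) side at (343,203) and the blue one is near (left) at (348,243). I'll push slowly to the stop.

Emit:
{"fn": "apply_moves", "kwargs": {"plan": [[[0, 0, 0, -0.015, 0, -0.001, 1], [0, 0, 0, -0.025, 0, -0.001, 1], [0, 0, 0, -0.035, 0, -0.001, 1], [0, 0, 0, -0.042, 0, -0.001, 1], [0, 0, 0, -0.048, 0, -0.001, 1], [0, 0, 0, -0.053, 0, -0.001, 1]]]}}

```text
clock: 4.25
tcp_pos: [0.6193, 0.0452, 0.0829]
orientation: [0.072, -3.135, -0.0]
contact_force: [-12.8, -0.7, 9.0]
grip_width: -0.0002
```

```bash
python3 - <<'E'
from h import *
o=r.get_obs();p=o['tcp_pos'];print(p,w2b(p),o['contact_force'])
E
```

```text
[0.61930239 0.04516647 0.08294472] [ 0.02150135 -0.00258978] [-12.7502133   -0.67813494   9.04423098]
```

Force has risen to 13 N at box x = 0.0215 m, as predicted for the stop. I'll press a touch more, then back off and rise for a look.

Emit:
{"fn": "apply_moves", "kwargs": {"plan": [[[0, 0, 0, -0.008, 0, 0, 1], [0, 0, 0, -0.008, 0, 0, 1], [0, 0, 0, -0.008, 0, 0, 1]]]}}

```text
clock: 4.5
tcp_pos: [0.6193, 0.0451, 0.0823]
orientation: [0.072, -3.129, 0.0]
contact_force: [-16.1, 0.7, 10.5]
grip_width: -0.0
```

Emit:
{"fn": "apply_moves", "kwargs": {"plan": [[[0, 0, 0, 0.03, 0, 0, 1], [0, 0, 0, 0.05, 0, 0, 1], [0, 0, 0, 0.06, 0, -0.06, 1], [0, 0, 0, 0.15, 0, -0.15, 1], [0, 0, 0, 0.25, 0, -0.25, 1], [0, 0, 0, 0.35, 0, -0.35, 1], [0, 0, 0, 0.35, 0, -0.4, 1], [0, 0, 0, 0.35, 0, -0.4, 1], [0, 0, 0, 0.35, 0, -0.4, 1]]]}}

```text
clock: 5.25
tcp_pos: [0.4858, 0.0392, 0.2472]
orientation: [-0.072, 3.133, 0.004]
contact_force: [0.4, 0.5, 0.2]
grip_width: -0.0003
```

```bash
python3 - <<'E'
from h import *
f=snap('top','top4.png');cv2.imwrite('pics/top4c.png',cv2.resize(f['pixels'][110:290,190:430],None,fx=3,fy=3,interpolation=cv2.INTER_CUBIC))
o=r.get_obs();print(o['tcp_pos'])
E
```

```text
[0.48581224 0.03928702 0.24533878]
```

View pics/top4c.png

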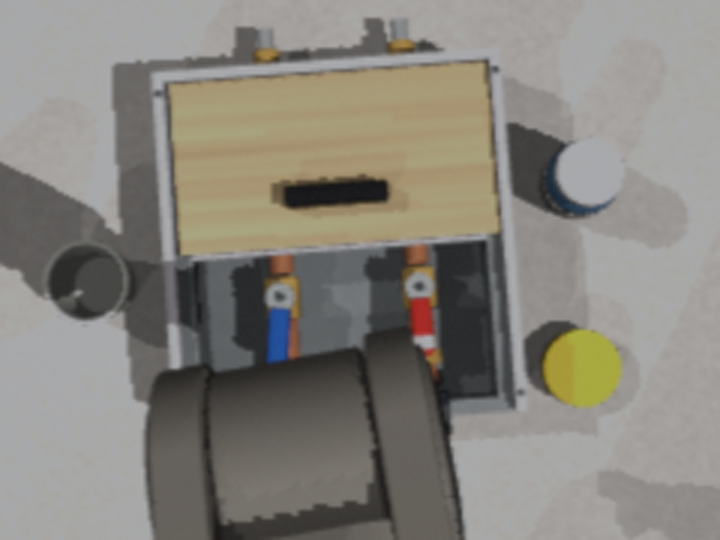

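The cover sits at the far stop. The red pivot is at crop (419,285) and the handle lies about along its pipe. Next I'll measure the red pivot and plan the arc.

```bash
cat >> h.py <<'E'
def center(th):  # finger centre in box frame pushing red at angle th, pivot (-33,-60)
    c=.038+.010*th/1.571; s,k=np.sin(th),np.cos(th)
    rho=c+.011*k-.0145*s; d=.008+.011*s+.0145*k
    return np.array([-.033-rho*k-d*s, -.060+rho*s-d*k])
E
python3 - <<'E'
from h import *
f=r.grab_frame('top')
for uv in ((329.7,205),(283.7,208.3)): print('pivots',w2b(ray(f,*uv,.064)))
hsv=cv2.cvtColor(f['pixels'],cv2.COLOR_BGR2HSV).astype(int)
m=((hsv[...,0]<8)|(hsv[...,0]>172))&(hsv[...,1]>150)&(hsv[...,2]>70); m[:200]=0;m[235:]=0;m[:,:310]=0;m[:,350:]=0
v,u=np.nonzero(m); P=np.array([w2b(ray(f,a,b,.062)) for a,b in zip(u,v)]);print(len(u),P.min(0),P.max(0)); print(np.polyfit(P[:,0],P[:,1],1))
for z in(.15,.095,.048): print(z,row([*b2w(-.077,-.0935),z]))
E
```

```text
pivots [-0.03300619 -0.06065771]
pivots [-0.03295701  0.04784564]
78 [-0.08734051 -0.06726889] [-0.04424559 -0.05178509]
[ 0.04159    -0.05721633]
0.15 [0.0003, 0.0009, -0.0009, -0.0885, -0.2288, 0.2349]
0.095 [0.0003, 0.0009, -0.0009, -0.0881, -0.2289, 0.3724]
0.048 [0.0003, 0.0009, -0.0009, -0.0878, -0.229, 0.4899]
```

Emit:
{"fn": "apply_moves", "kwargs": {"plan": [[[0, 0, -0.001, -0.088, -0.229, 0.1, 1], [0, 0, -0.001, -0.088, -0.229, 0.15, 1], [0, 0, -0.001, -0.088, -0.229, 0.2, 1], [0, 0, -0.001, -0.088, -0.229, 0.27, 1], [0, 0, -0.001, -0.088, -0.229, 0.34, 1], [0, 0, -0.001, -0.088, -0.229, 0.37, 1], [0, 0, -0.001, -0.088, -0.229, 0.37, 1], [0, 0, -0.001, -0.088, -0.229, 0.37, 1], [0, 0, -0.001, -0.088, -0.229, 0.37, 1]]]}}

```text
clock: 6.1
tcp_pos: [0.525, -0.051, 0.0955]
orientation: [-0.077, 3.14, -0.001]
contact_force: [0.9, 0.3, 0.4]
grip_width: -0.0002
```

```bash
python3 - <<'E'
from h import *
o=r.get_obs();print(w2b(o['tcp_pos']),o['tcp_pos'][2])
f=snap('side','s5.png');cv2.imwrite('pics/s5c.png',cv2.resize(f['pixels'][120:320,200:460],None,fx=3,fy=3,interpolation=cv2.INTER_CUBIC))
print(row([*b2w(-.077,-.0935),.048]))
E
```

```text
[-0.0773695  -0.09402007] 0.09549221991276428
[-0.0001, 0.0005, 0.0, -0.0001, 0.0012, 0.1199]
```

View pics/s5c.png

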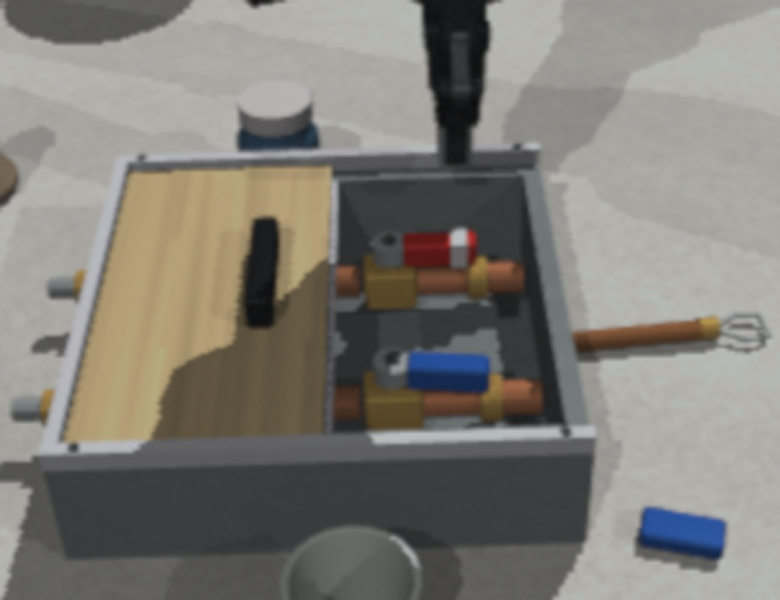

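The fingertip at crop (455,160) stands clear above the gap between the red handle (430,248) and the right wall. I'll descend there.

Emit:
{"fn": "apply_moves", "kwargs": {"plan": [[[0, 0, 0, 0, 0.001, 0.05, 1], [0, 0, 0, 0, 0.001, 0.09, 1], [0, 0, 0, 0, 0.001, 0.12, 1], [0, 0, 0, 0, 0.001, 0.12, 1], [0, 0, 0, 0, 0.001, 0.12, 1]]]}}

```text
clock: 6.57
tcp_pos: [0.5245, -0.0505, 0.0476]
orientation: [0.077, -3.141, 0.0]
contact_force: [0.4, 0.4, -0.4]
grip_width: 0.0
```

```bash
python3 - <<'E'
from h import *
o=r.get_obs();print(w2b(o['tcp_pos']),o['tcp_pos'][2],o['contact_force'])
for t in np.arange(0,1.75,.14): print(round(t,2),center(t).round(4),row([*b2w(*center(t)),.048])[3:])
E
```

```text
[-0.07791499 -0.09347772] 0.047603475375458115 [ 0.42840684  0.44465975 -0.40753835]
0.0 [-0.082  -0.0825] [0.0102, 0.0274, -0.001]
0.14 [-0.0836 -0.077 ] [0.0143, 0.0412, -0.001]
0.28 [-0.0844 -0.0712] [0.0163, 0.0557, -0.001]
0.42 [-0.0844 -0.0652] [0.0162, 0.0706, -0.001]
0.56 [-0.0835 -0.0592] [0.0139, 0.0857, -0.001]
0.7 [-0.0816 -0.0533] [0.0093, 0.1005, -0.001]
0.84 [-0.0789 -0.0476] [0.0024, 0.1148, -0.001]
0.98 [-0.0753 -0.0422] [-0.0066, 0.1282, -0.001]
1.12 [-0.0709 -0.0374] [-0.0176, 0.1403, -0.001]
1.26 [-0.0657 -0.0331] [-0.0306, 0.1509, -0.001]
1.4 [-0.0599 -0.0296] [-0.0452, 0.1596, -0.001]
1.54 [-0.0535 -0.027 ] [-0.0611, 0.1663, -0.001]
1.68 [-0.0466 -0.0252] [-0.0782, 0.1706, -0.001]
```

Emit:
{"fn": "apply_moves", "kwargs": {"plan": [[[0, 0, 0, 0.01, 0.027, -0.001, 1], [0, 0, 0, 0.014, 0.041, -0.001, 1], [0, 0, 0, 0.016, 0.056, -0.001, 1], [0, 0, 0, 0.016, 0.071, -0.001, 1], [0, 0, 0, 0.014, 0.086, -0.001, 1], [0, 0, 0, 0.009, 0.1, -0.001, 1], [0, 0, 0, 0.002, 0.115, -0.001, 1], [0, 0, 0, -0.007, 0.128, -0.001, 1], [0, 0, 0, -0.018, 0.14, -0.001, 1], [0, 0, 0, -0.031, 0.151, -0.001, 1], [0, 0, 0, -0.045, 0.16, -0.001, 1], [0, 0, 0, -0.045, 0.16, -0.001, 1]]]}}

```text
clock: 7.57
tcp_pos: [0.5398, 0.0158, 0.0473]
orientation: [0.079, -3.14, -0.001]
contact_force: [-0.6, -0.6, -1.0]
grip_width: 0.0
```

```bash
python3 - <<'E'
from h import *
o=r.get_obs();print(w2b(o['tcp_pos']),o['tcp_pos'][2],o['contact_force'])
for p in [(-.052,-.026),(-.048,-.026)]: print(row([*b2w(*p),.048])[3:])
f=snap('side','s6.png');cv2.imwrite('pics/s6c.png',cv2.resize(f['pixels'][120:320,200:460],None,fx=3,fy=3,interpolation=cv2.INTER_CUBIC))
E
```

```text
[-0.05933382 -0.02799015] 0.04732712855969387 [-0.59704758 -0.59346242 -1.02881634]
[-0.0183, 0.0049, -0.0017]
[-0.0283, 0.0049, -0.0017]
```

View pics/s6c.png

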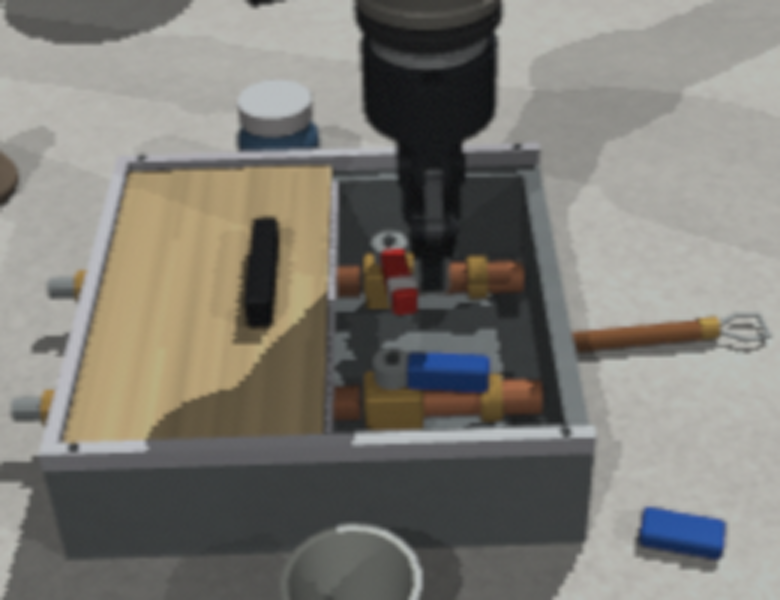

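The red handle (400,280) has turned most of the way to square. The blue handle is untouched. I'll press slowly to the stop.

Emit:
{"fn": "apply_moves", "kwargs": {"plan": [[[0, 0, 0, -0.01, 0.005, 0, 1], [0, 0, 0, -0.017, 0.005, 0, 1], [0, 0, 0, -0.022, 0.005, 0, 1], [0, 0, 0, -0.027, 0.005, 0, 1], [0, 0, 0, -0.03, 0.005, 0, 1], [0, 0, 0, -0.03, 0.005, 0, 1]]]}}

```text
clock: 8.12
tcp_pos: [0.5463, 0.0176, 0.0468]
orientation: [0.078, -3.131, -0.002]
contact_force: [-13.2, 1.7, 9.5]
grip_width: 0.0
```

```bash
python3 - <<'E'
from h import *
o=r.get_obs();print(w2b(o['tcp_pos']),o['tcp_pos'][2],o['contact_force'])
E
```

```text
[-0.05275936 -0.026501  ] 0.046835499588123636 [-13.21322555   1.65002621   9.5375064 ]
```

At the stop: 13 N at box x = -0.053 (expected -0.052). I'll press a little more, back off, rise and move aside.

Emit:
{"fn": "apply_moves", "kwargs": {"plan": [[[0, 0, 0, -0.01, 0, 0, 1], [0, 0, 0, -0.01, 0, 0, 1], [0, 0, 0, -0.01, 0, 0, 1]]]}}

```text
clock: 8.37
tcp_pos: [0.5465, 0.0175, 0.0461]
orientation: [0.077, -3.123, -0.002]
contact_force: [-22.1, 0.9, 15.5]
grip_width: -0.0001
```

Emit:
{"fn": "apply_moves", "kwargs": {"plan": [[[0, 0, 0, 0.03, 0, 0, 1], [0, 0, 0, 0.045, 0, 0, 1], [0, 0, 0, 0.045, 0, -0.1, 1], [0, 0, 0, 0.045, 0, -0.2, 1], [0, 0, 0, 0.045, 0, -0.3, 1], [0, 0, 0, 0.045, 0, -0.4, 1], [0, 0, 0, 0.045, 0, -0.45, 1], [0, 0, 0, 0.045, 0, -0.45, 1], [0, 0, 0, 0.045, 0, -0.45, 1]]]}}

```text
clock: 9.12
tcp_pos: [0.5388, 0.0166, 0.2295]
orientation: [-0.077, 3.135, 0.002]
contact_force: [0.7, 0.3, -0.9]
grip_width: 0.0005
```

Emit:
{"fn": "apply_moves", "kwargs": {"plan": [[[0, 0, 0, 0.1, 0.9, 0, 1], [0, 0, 0, 0.1, 0.9, 0, 1], [0, 0, 0, 0.1, 0.9, 0, 1], [0, 0, 0, 0.1, 0.9, 0, 1], [0, 0, 0, 0.1, 0.9, 0, 1], [0, 0, 0, 0.1, 0.9, 0, 1], [0, 0, 0, 0.1, 0.9, 0, 1], [0, 0, 0, 0.1, 0.9, 0, 1], [0, 0, 0, 0.1, 0.9, 0, 1], [0, 0, 0, 0.1, 0.9, 0, 1], [0, 0, 0, 0.1, 0.9, 0, 1], [0, 0, 0, 0.1, 0.9, 0, 1]]]}}

```text
clock: 10.12
tcp_pos: [0.4794, 0.3727, 0.2261]
orientation: [0.076, -3.139, 0.003]
contact_force: [0.3, -0.3, 0.0]
grip_width: 0.0001
```

```bash
python3 - <<'E'
from h import *
f=snap('top','t7.png');cv2.imwrite('pics/t7c.png',cv2.resize(f['pixels'][110:310,190:430],None,fx=3,fy=3,interpolation=cv2.INTER_CUBIC))
hsv=cv2.cvtColor(f['pixels'],cv2.COLOR_BGR2HSV).astype(int)
m=((hsv[...,0]<8)|(hsv[...,0]>172))&(hsv[...,1]>150)&(hsv[...,2]>70); m[:195]=0;m[235:]=0;m[:,:295]=0;m[:,:]&=(np.arange(640)<350)
v,u=np.nonzero(m);P=np.array([w2b(ray(f,a,b,.062)) for a,b in zip(u,v)]);print(len(u),P.min(0),P.max(0));s=np.polyfit(P[:,1],P[:,0],1);print('red slope off square',s)
roi=np.zeros(m.shape,bool);roi[120:215,235:370]=1
w=roi&(hsv[...,0]>8)&(hsv[...,0]<32)&(hsv[...,1]>60)&(hsv[...,2]>80)
rt=rect(f,cv2.morphologyEx(w.astype(np.uint8),cv2.MORPH_OPEN,np.ones((5,5))),.076);print(rt,w2b(np.array(rt[0])/1000))
print(r.get_obs()['contact_force'])
E
```

```text
86 [-0.04138348 -0.04965553] [-0.02473338 -0.0068029 ]
red slope off square [ 0.06323661 -0.03109241]
((669.2989501953125, 49.65990447998047), (133.3828582763672, 249.6980438232422), 2.9020004272460938) [ 0.07165799 -0.00055059]
[ 0.57796934 -0.89812316  0.87594163]
```

View pics/t7c.png

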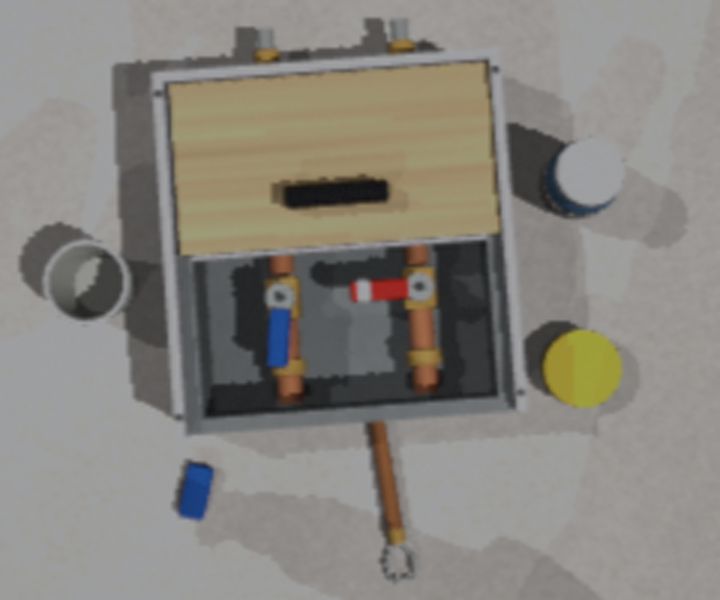

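The red handle at crop (380,289) lies square across its pipe. The cover is at the far stop, and blue and the loose items are unmoved. Handing in.

```bash
python3 -c "
from h import *
print(r.hand_in())"
```

```text
the job is handed in; nothing more can be done
None
```

I pushed the cover back by its rib to the far stop, then turned the red handle clockwise to its stop. The job is handed in, at about 10 s on the robot's clock.

- **Cover:** the last picture puts its centre at box x = 71.7 mm, against 71 mm for the stop. While I pushed, the force rose to 16 N with no further movement.
- **Red handle:** extra pressing raised the force from 13 to 22 N and moved the fingertips only 0.2 mm, so the handle is on its stop. In the last picture it lies across its pipe, between box x = -41 and -25 mm, centred on the pivot at -33 mm.
- **Disagreement:** a line fitted to the red handle's pixels came out 0.06 rad past square. The stop rules that out, so I put it down to the coarse pixels.
- **Everything else:** judged by eye in the pictures, the blue handle and loose items stayed as they were. At hand-in the arm was clear of the box and touching nothing, with the force reading near zero.

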